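# Load the tumbling flask against its springs

### The arm

A 7-joint arm with a two-finger parallel gripper is mounted at the origin on the work surface. World frame = base frame: x ahead of the robot, y to its left, z up, the work surface at z = 0. Lengths are in mm, angles in rad, forces in N, time in s.
With the tool pointing down it reaches from about 425 to 875 mm from the base axis. Payload 9.9 kg.
Tool frame: the origin (TCP) lies between the finger pads; the fingertips stand 22 mm ahead of it and the grasp point (between the pads) lies 3 mm ahead of it; z points along the fingers, y is the direction in which the jaws open and shut (so a half turn about z gives the same grasp; the last joint's range is limited). The gripper opens to 85 mm and grips with 20 to 120 N. Pads are 22 mm wide; open, the fingers measure 114 mm over their backs; the gripper's body (76 mm by 85 mm) begins 54 mm behind the grasp point. The pads swing forward as they close: fully open they stand 13 mm farther back than shut.
Start: joints at [-1.34, 0.576, 0.025, 1.437, -0.015, 1.129, -0.057], TCP at [208.991, 641.835, 253.289] pointing down, gripper open.
Joint ranges: [-2.76, 2.76], [-0.34, 2.15], [-1.52, 1.57], [0.19, 2.46], [-1.09, 4.23], [0.17, 1.99], [-2.82, 2.82]. Speed limits (rad/s): [2.22, 2.22, 3.01, 3.01, 3.14, 3.14, 3.14].

### API

Orientations are given as a 3x3 rotation matrix whose columns are the frame's x, y, z axes.
In Python, from workcell import * gives the robot as it stands. The module is installed in compiled form; this text tells all that it offers.
- The arm moves only by the tool step_arm, never from a script. Its argument "moves" is a list of rows, each an object with "twist": the turn, a rotation vector about the tool's x, y, z in rad, a list of three; "translation": the shift along the tool's x, y, z in m, a list of three; "gripper": the finger opening in m, from 0 to 0.0854. A call has 1 to 12 rows; each row is the pose to reach, as a shift and turn from the pose measured when the call began, along the tool's axes at that moment; what a row does not reach only later rows make up. A row lasts 1/10 s, in which the tool goes at most 50 mm and 8.59 degrees, less where a joint would pass 70% of its speed; a pose out of reach is approached as far as the arm can. A call with a gripper value outside its range is refused whole. The fingers move at their own pace and stop on an object; "grip_force" is the grip in N (left out, the last holds). Time passes only in rows, so rows that repeat a pose let the fingers close. It gives the time, the measured TCP pose, the force and the opening at its end, in the units of the state.
- observe(): the state, without advancing time (a new reading comes with each control period).
- get_image(name): name is "scene" or "top"; returns a dict with "color" (400x640x3 uint8, red, green, blue), "intrinsics" (3x3 intrinsics, pixels), "position" and "rotation" of the camera in the world. Camera axes: x right, y down, z forward; pixel columns grow to the right and rows downward; lengths in mm; the calibration is good to about 2 mm. A picture is of the moment at which its call begins. There is no depth.
- sign_off(): hands the job in, once; it reports no verdict.
Trained networks look in the newest picture that a camera, given by its name, has taken for a name from the list of things; names that differ only in an ending like _2 or _b are one class to them, and where a whole thing is asked for, a point or a joint stands for the part that bears it (a point fixed in the world has none). Each returns a list of dicts, best first, with "score" (0 to 1); they miss things now and then, are a little off and sometimes report something else, mostly with a low value. They report only what shows in the picture. A call takes as long as a camera call. They do not tell look-alikes from the thing itself.
- trace(query, camera): "region" (400x640 bool, what is visible of it) and "box" ([left, top, right, bottom] in pixels, round what is visible of it).
- pinpoint(query, camera): "centre" ([column, row] in pixels: a listed point, or the origin of a listed thing).
The state is a dict: "t": time; "q": joint angles; "qd": joint speeds; "effort": joint torques, N m; "ee_pos": TCP position; "orientation": TCP orientation; "force": force on the tool from outside, world axes, zero at the start; "ft_torque": the same for the moment, N m; "grip_width": opening from 0.0 (shut) to 1.0 (fully open).
Only numpy, scipy, OpenCV 4.12 (cv2) and the standard library are available. Lean on these libraries where they do the work, as an engineer would, in place of code of your own. Each camera call takes 0.05 s, during which the arm holds its last target. There are 200 camera calls.

### The job

On the small olive tumbling machine, first turn the black speed knob back until its white pointer stands on the red zero mark. Then take the steel flask with the orange cap from its cork rest, set it upright in the machine's yellow sprung ring and press it straight down until the ring is fully home against its stop. Finish while still holding the flask pressed down there (do not let go), with the knob still on zero, the fingers on the flask and not on the ring, and the other things on the bench left where they are.

Things in the scene. Friction and masses are not known exactly. Their poses are not given: they have to be found in the camera images.
- machine: Olive tumbling machine, fixed: housing 170 mm (its x) by 300 mm (its y), flat top 70 mm above the bench. Origin: centre of the underside; its front faces -x of its frame. On top, in its frame: the sprung yellow ring centred at (0, -70) mm, the speed knob's axis at (-15, 85) mm.
- knob_grip (a point): On the black speed knob's upright axis, at grip height, 33 mm above the machine's top. Its upright bar (42 mm long, 14 thick) reaches 7 mm above and 23 mm below this point, on a disc 44 mm across. Site x runs along the bar; the white pointer stripe points along point -x. White dial 84 mm across under it: broad red zero mark towards the machine's front (-x), black ticks 0.25 rad apart.
- speed_knob (a joint): Angle of the speed knob, rad: 0 with the pointer on the red zero mark, positive when turned clockwise seen from above. Turns from -1.5 to 1.5 and stays where it is left (light friction, no detent or stop at zero). Starts between 0.5 and 1.3.
- flask: Round steel flask to be loaded, orange cap: sphere 64 mm across with its centre 32 mm above the origin, flat foot 22 mm across, neck 24 mm across, cylindrical orange cap 30 mm across from 70 to 100 mm above the origin (grip the cap). Origin: centre of the foot; z up through the cap. About 0.3 kg. Starts upright, foot on the floor of one of two cork rests.
- spare_flask: The same flask with a blue cap, standing on the other cork rest: leave alone.
- rest_a: Fixed cork rest, 84 mm across, 16 mm high, with a recess 54 mm across whose floor is 5 mm above the bench; the orange-capped flask stands in it. Origin: centre of the underside.
- rest_b: The same kind of cork rest, under the blue-capped flask.
- cradle_ring: Yellow sprung ring of the cradle: 92 mm outside, round opening 50 mm, 8 mm thick, level. Origin: centre of its underside, 94 mm above the bench when not pressed. It moves only straight up and down on three spring posts. Nothing is below it but the machine's flat top.
- ring_seat (a point): Centre of the ring's opening in the plane of its top face, 102 mm above the bench when not pressed. The flask's sphere rests on the opening's edge with the flask's origin about 12 mm below this point.
- cradle_travel (a joint): How far the ring is pressed down, m: 0 at the top (the springs push it there, also under the flask's own weight), 0.016 fully home at its hard stop. The springs need about 5 N to start and 15 N at the stop, flask's weight included.
- screwdriver: Screwdriver with red handle, 150 mm: leave alone.
- file: File with a navy handle, about 280 mm: leave alone.
- stone: Black honing stone, 60 x 150 x 20 mm: leave alone.
- burr_block: Black block 40 x 80 x 22 mm with four upright burrs to 50 mm: leave alone.
- brush: Wooden bench brush, 40 x 130 x 25 mm: leave alone.
- bangle: Copper bangle 68 mm across, 12 mm high, flat on the bench: leave alone.
- blank: Small brass ring 34 mm across lying in the aluminium parts tray: leave alone.
Mind the look-alikes: they are no part of the job. Leave any pink, purple or turquoise look-alike of the flask alone.

How it is judged (in metres and radians):
On the way, in this order (a step that is already met when the one before it is completed fails the run):
1. the speed knob's pointer is on the zero mark, the flask still on its rest (value of joint speed_knob between -0.14 and 0.14 rad and contact force between flask and rest_a above 0.5 N), for 0.3 s.
2. the orange-capped flask is lifted clear of its rest by the fingers (height (world z) of flask above 0.04 m and contact force between the fingers and flask above 1 N), for 0.2 s.
3. the flask sits upright in the ring (horizontal distance between flask and cradle_ring below 0.006 m and z of flask in the frame of cradle_ring below 0.001 m and angle between flask's own z axis and vertical below 0.2 rad and contact force between flask and cradle_ring above 1 N), for 0.1 s.
At the end, for the whole second after the job is handed in: Knob within 0.14 rad of zero; orange-capped flask upright (0.2 rad), centred (6 mm) in the yellow ring and pressed by the fingers so that the ring is at least 13 of its 16 mm down, the flask bearing on it with over 8 N, at rest, the robot not touching the ring (value of joint speed_knob between -0.14 and 0.14 rad and horizontal distance between flask and cradle_ring below 0.006 m and z of flask in the frame of cradle_ring below 0.001 m and angle between flask's own z axis and vertical below 0.2 rad and value of joint cradle_travel above 0.013 m and contact force between flask and cradle_ring above 8 N and contact force between the fingers and flask above 1 N and contact force between each of the arm, the fingers and cradle_ring below 0.5 N and linear speed of flask below 0.02 m/s); the arm keeps its last pose, push and grip.
It fails at once if the spare flask is pushed more than 30 mm from its place or tipped (distance of spare_flask from where it was at the start of the episode above 0.03 m or angle between spare_flask's own z axis and vertical above 0.5 rad).
It fails at once if another thing on the bench is pushed more than 30 mm from its place (distance of any of screwdriver, file, stone, burr_block, brush, bangle, blank from where it was at the start of the episode above 0.03 m).
It also fails if it takes over 58 s, if anything falls off the work surface, if the arm or the gripper's body presses on something with over 40 N, if the wrist force passes 120 N, or if a joint passes its speed limit or range.

## Working session

There is one attempt and no reset: what is moved stays moved. The work goes in short steps, Python scripts to look and compute and a tool call to move; the robot and the scene stay as the last step left them, time stands still between calls to the robot, and variables do not carry over. Pictures are saved under pics/ and viewed, about 8 in all and at most 12, crops included, and the job is handed in when it is done.

Besides the shell and the picture viewer there is one more tool, called after "Request:" in YAML: its name, and indented under it one key for each argument. step_arm: Moves the arm, as the interface text tells. Its arguments: {"type":"object","properties":{"moves":{"type":"array"},"grip_force":{"type":"number"}},"required":["moves"]}

```bash
mkdir -p pics; cat > h.py <<'E'
from workcell import *
import numpy as np, cv2
def ray(im,px):
    K=np.array(im["intrinsics"]);R=np.array(im["rotation"]);p=np.array(im["position"])
    d=R@np.linalg.solve(K,[px[0],px[1],1.0]);return p,d
def onz(im,px,z):
    p,d=ray(im,px);return p+d*(z-p[2])/d[2]
def proj(im,X):
    K=np.array(im["intrinsics"]);R=np.array(im["rotation"]);p=np.array(im["position"])
    c=K@(R.T@(np.array(X)-p));return c[:2]/c[2]
def tri(a,pa,b,pb):
    p,d=ray(a,pa);q,e=ray(b,pb);d/=np.linalg.norm(d);e/=np.linalg.norm(e)
    s=np.linalg.lstsq(np.stack([d,-e],1),q-p,rcond=None)[0]
    A=p+d*s[0];B=q+e*s[1];return (A+B)/2,np.linalg.norm(A-B)
def save(n,c): cv2.imwrite("pics/"+n+".png",cv2.cvtColor(c,cv2.COLOR_RGB2BGR))
E
python3 - <<'E'
from h import *
np.set_printoptions(precision=1,suppress=True)
s=get_image("scene");t=get_image("top")
save("scene",s["color"]);save("top",t["color"])
for i in(s,t):print(i["position"],np.array(i["rotation"]).round(2).tolist(),i["intrinsics"][0])
for q in["machine","knob_grip","flask","rest_a","rest_b","ring_seat","cradle_ring","spare_flask"]:
    for c in("scene","top"):
        print(q,c,[(round(d["score"],2),np.round(d["centre"],1).tolist()) for d in pinpoint(q,c)][:4])
print(observe()["orientation"])
E
```

```text
[1292.3 -214.1  727.7] [[0.22, 0.63, -0.75], [0.98, -0.13, 0.17], [0.01, -0.77, -0.64]] [395.1   0.  324.4]
[ 428.6  -48.  1192.6] [[0.01, -0.99, 0.12], [-1.0, -0.01, 0.03], [-0.03, -0.12, -0.99]] [376.3   0.  321.2]
machine scene [(0.62, [295.7, 239.6])]
machine top [(0.78, [352.8, 192.9])]
knob_grip scene [(0.52, [330.5, 205.2])]
knob_grip top [(0.65, [320.9, 194.1])]
flask scene [(0.72, [412.6, 233.7]), (0.71, [437.9, 215.5]), (0.65, [419.1, 191.5]), (0.62, [380.1, 175.6])]
flask top [(0.9, [225.7, 198.7]), (0.88, [263.3, 183.2]), (0.73, [252.4, 267.6]), (0.6, [222.3, 236.5])]
rest_a scene [(0.92, [412.0, 239.1]), (0.75, [458.9, 190.7]), (0.59, [389.5, 201.9])]
rest_a top [(0.66, [258.9, 183.3]), (0.65, [257.5, 230.1]), (0.47, [295.1, 144.6])]
rest_b scene [(0.92, [412.0, 239.1]), (0.75, [458.9, 190.7]), (0.59, [389.5, 201.9])]
rest_b top [(0.66, [258.9, 183.3]), (0.65, [257.5, 230.1]), (0.47, [295.1, 144.6])]
ring_seat scene [(0.72, [268.5, 211.2])]
ring_seat top [(0.76, [374.9, 199.3])]
cradle_ring scene [(0.69, [266.7, 216.6]), (0.25, [452.6, 280.3])]
cradle_ring top [(0.58, [378.3, 194.6])]
spare_flask scene [(0.57, [390.0, 200.6]), (0.32, [177.3, 218.5]), (0.29, [330.3, 203.5])]
spare_flask top [(0.65, [264.3, 226.0])]
[[-1.   0.3  0. ]
 [ 0.3  1.   0. ]
 [ 0.   0.  -1. ]]
```

```bash
python3 - <<'E'
import cv2
s=cv2.imread("pics/scene.png");t=cv2.imread("pics/top.png")
cv2.imwrite("pics/s2.png",cv2.resize(s[130:310,150:510],(800,400),interpolation=cv2.INTER_CUBIC))
cv2.imwrite("pics/t2.png",cv2.resize(t[90:300,170:450],(800,600),interpolation=cv2.INTER_CUBIC))
E
```

```text
(no output)
```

View pics/s2.png

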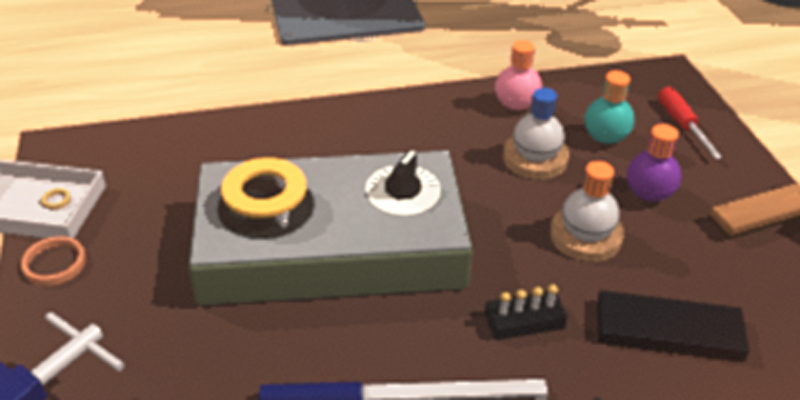

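View pics/t2.png

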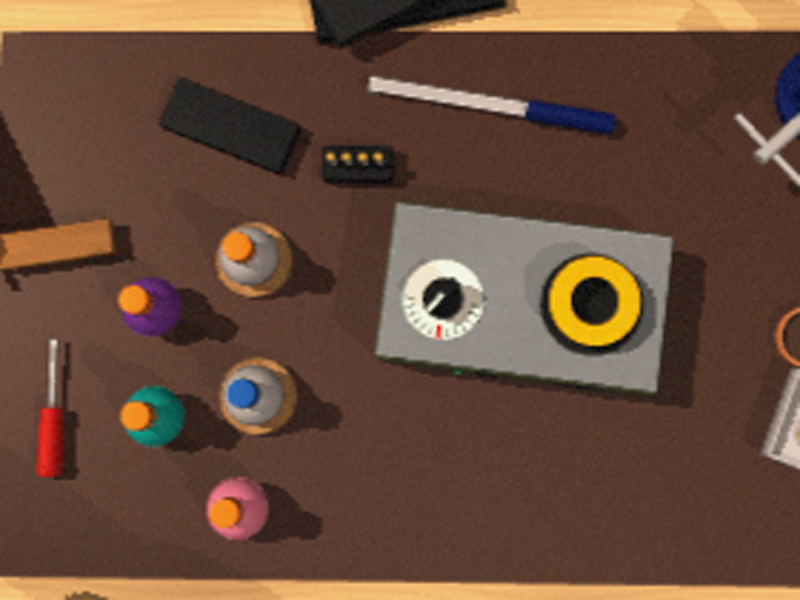

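The chosen flask is the steel sphere with the orange cap: top px (253,176), scene px (419,210). These could be mistaken for it:
- purple: top (218,195)
- teal: top (219,235)
- pink: top (249,269)
- blue-cap spare: top (255,227)

The knob pointer stands clockwise of the red mark. Next I measure.

```bash
cat >> h.py <<'E'
def rect(im,cx,cy,z,half=60,n=400):
    # metric view from above: right=-y, up=+x
    w=np.float32([[cx+half,cy+half],[cx+half,cy-half],[cx-half,cy-half],[cx-half,cy+half]])
    src=np.float32([proj(im,[a,b,z]) for a,b in w]);dst=np.float32([[0,0],[n,0],[n,n],[0,n]])
    return cv2.warpPerspective(im["color"],cv2.getPerspectiveTransform(src,dst),(n,n),flags=cv2.INTER_CUBIC)
def blob(im,lo,hi,near,r):
    h=cv2.cvtColor(im["color"],cv2.COLOR_RGB2HSV);m=cv2.inRange(h,np.array(lo),np.array(hi))
    c=np.zeros_like(m);cv2.circle(c,tuple(int(v) for v in near),r,255,-1);m&=c
    M=cv2.moments(m,True);return np.array([M["m10"],M["m01"]])/max(M["m00"],1),M["m00"]
E
python3 - <<'E'
from h import *
np.set_printoptions(precision=1,suppress=True)
s=get_image("scene");t=get_image("top")
for n,a,b,zt in[("cap",(253,176),(419,210),105)]:
    pt,A=blob(t,(3,150,120),(18,255,255),a,9);ps,B=blob(s,(3,150,120),(18,255,255),b,12)
    print(n,pt,A,ps,B,"tri",tri(t,pt,s,ps),"top@100",onz(t,pt,100))
yt,A=blob(t,(20,150,100),(35,255,255),(378,195),30);ys,B=blob(s,(20,150,100),(35,255,255),(268,214),40)
print("ring",yt,A,ys,B,onz(t,yt,102),tri(t,yt,s,ys))
C=[onz(t,(170+.35*u,90+.35*v),70) for u,v in[(397,204),(672,238),(655,391),(378,355)]]
C=np.array(C);print(C,"sides",np.linalg.norm(C-np.roll(C,-1,0),axis=1))
c=C.mean(0);yd=(C[0]+C[3]-C[1]-C[2])[:2];yaw=np.arctan2(-yd[0],yd[1]);print("machine",c,"yaw",yaw)
R=np.array([[np.cos(yaw),-np.sin(yaw)],[np.sin(yaw),np.cos(yaw)]])
k=c[:2]+R@[-15,85];r=c[:2]+R@[0,-70];print("knob",k,"ring",r)
kp=pinpoint("knob_grip","top")[0]["centre"];print("knob pin",onz(t,kp,103))
# spare cap, other top caps
pb,A=blob(t,(100,120,60),(125,255,255),(255,227),9);print("blue",onz(t,pb,100),A)
a=rect(t,k[0],k[1],110,50);b=rect(t,k[0],k[1],71,50)
for i in(a,b):
    cv2.line(i,(200,200),tuple(int(v) for v in(200+180*np.sin(yaw)*-1*-1,200+180*np.cos(yaw))),(0,255,0),1)
save("knob",np.hstack([a,b]))
E
```

```text
cap [252.4 175.7] 90.0 [419.  209.2] 173.0 tri (array([610.3, 186.2,  95.1]), np.float64(2.0452044545828088)) top@100 [609.8 186.1 100. ]
ring [377.5 195. ] 579.0 [266.5 214.5] 142.0 [ 554.5 -181.8  102. ] (array([ 554.9, -185.5,   95.7]), np.float64(5.698991374820563))
[[ 659.7   21.1   70. ]
 [ 624.3 -269.2   70. ]
 [ 463.7 -248.9   70. ]
 [ 498.8   38.9   70. ]] sides [292.4 161.9 289.9 161.8]
machine [ 561.6 -114.5   70. ] yaw -0.12123593102445587
knob [557.  -28.3] ring [ 553.2 -184. ]
knob pin [693.7  63.7 103. ]
blue [458.1 175.4 100. ] 81.0
```

View pics/knob.png

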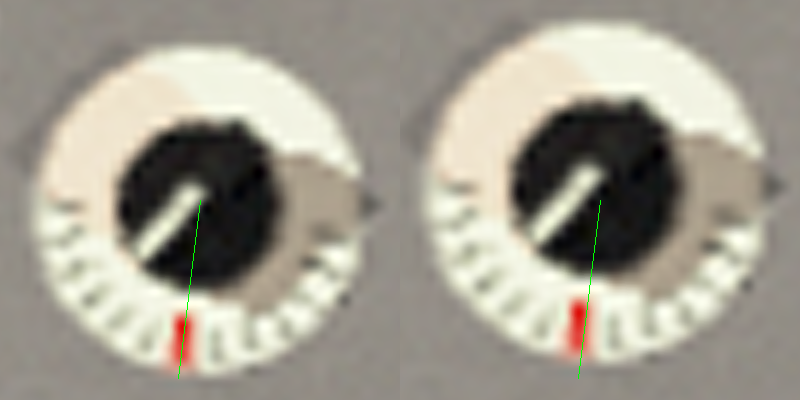

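```bash
cat >> h.py <<'E'
from scipy.spatial.transform import Rotation as Rn
def goal(p,ya):  # ya: world angle of tool y, tool down
    o=observe();R=np.array(o["orientation"]);y=np.array([np.cos(ya),np.sin(ya),0]);z=np.array([0,0,-1.]);x=np.cross(y,z)
    T=np.stack([x,y,z],1)
    print("t",round(o["t"],2),"pos",np.round(o["ee_pos"],1),"yaw",round(np.arctan2(R[1,1],R[0,1]),3),"tr",np.round(R.T@(np.array(p)-o["ee_pos"])/1000,4),"tw",np.round(Rn.from_matrix(R.T@T).as_rotvec(),4),"F",np.round(o["force"],1),"w",round(o["grip_width"],3))
E
python3 -c "
from h import *
goal([559.4,-27.2,200],.836)"
```

```text
t 1.05 pos [209.  641.8 253.3] yaw 1.256 tr [-0.5403 -0.5277  0.0533] tw [ 1.0e-04 -0.0e+00  4.2e-01] F [0.5 0.3 0.6] w 1.004
```

Request:
step_arm:
  moves:
    - {"twist": [0,0,0.42],"translation": [-0.54,-0.528,0.053],"gripper": 0.06}
    - {"twist": [0,0,0.42],"translation": [-0.54,-0.528,0.053],"gripper": 0.06}
    - {"twist": [0,0,0.42],"translation": [-0.54,-0.528,0.053],"gripper": 0.06}
    - {"twist": [0,0,0.42],"translation": [-0.54,-0.528,0.053],"gripper": 0.06}
    - {"twist": [0,0,0.42],"translation": [-0.54,-0.528,0.053],"gripper": 0.06}
    - {"twist": [0,0,0.42],"translation": [-0.54,-0.528,0.053],"gripper": 0.06}
    - {"twist": [0,0,0.42],"translation": [-0.54,-0.528,0.053],"gripper": 0.06}
    - {"twist": [0,0,0.42],"translation": [-0.54,-0.528,0.053],"gripper": 0.06}
    - {"twist": [0,0,0.42],"translation": [-0.54,-0.528,0.053],"gripper": 0.06}
    - {"twist": [0,0,0.42],"translation": [-0.54,-0.528,0.053],"gripper": 0.06}
    - {"twist": [0,0,0.42],"translation": [-0.54,-0.528,0.053],"gripper": 0.06}
    - {"twist": [0,0,0.42],"translation": [-0.54,-0.528,0.053],"gripper": 0.06}
  grip_force: 25

```text
t: 2.25
ee_pos: [487.1, 109.7, 211.5]
orientation: [[-0.742, 0.67, 0.001], [0.67, 0.742, 0.0], [-0.0, 0.001, -1.0]]
force: [0.6, 0.8, -0.1]
grip_width: 0.702
```

```bash
python3 -c "
from h import *
goal([559.4,-27.2,160],.836)"
```

```text
t 2.25 pos [487.1 109.7 211.5] yaw 0.836 tr [-0.1453 -0.0532  0.0515] tw [0.0009 0.0004 0.0003] F [ 0.6  0.8 -0.1] w 0.702
```

Request:
step_arm:
  moves:
    - {"twist": [0,0,0],"translation": [-0.145,-0.053,0.035],"gripper": 0.045}
    - {"twist": [0,0,0],"translation": [-0.145,-0.053,0.035],"gripper": 0.045}
    - {"twist": [0,0,0],"translation": [-0.145,-0.053,0.035],"gripper": 0.045}
    - {"twist": [0,0,0],"translation": [-0.145,-0.053,0.051],"gripper": 0.045}
    - {"twist": [0,0,0],"translation": [-0.145,-0.053,0.051],"gripper": 0.045}
    - {"twist": [0,0,0],"translation": [-0.145,-0.053,0.051],"gripper": 0.045}

```text
t: 2.85
ee_pos: [558.9, -26.1, 160.5]
orientation: [[-0.742, 0.67, -0.0], [0.67, 0.742, 0.001], [0.001, 0.001, -1.0]]
force: [0.7, 0.8, 0.4]
grip_width: 0.53
```

```bash
python3 -c "
from h import *
goal([559.4,-27.2,109],.836)
t=get_image('top');s=get_image('scene')
u=proj(t,[559,-27,110]).astype(int);v=proj(s,[559,-27,110]).astype(int)
a=cv2.resize(t['color'][u[1]-40:u[1]+40,u[0]-40:u[0]+40],(400,400),interpolation=cv2.INTER_CUBIC)
b=cv2.resize(s['color'][v[1]-40:v[1]+40,v[0]-40:v[0]+40],(400,400),interpolation=cv2.INTER_CUBIC)
save('k2',np.hstack([a,b]))"
```

```text
t 2.85 pos [558.9 -26.1 160.5] yaw 0.836 tr [-0.0012 -0.0005  0.0515] tw [ 0.0006 -0.0009  0.0005] F [0.7 0.8 0.4] w 0.53
```

View pics/k2.png

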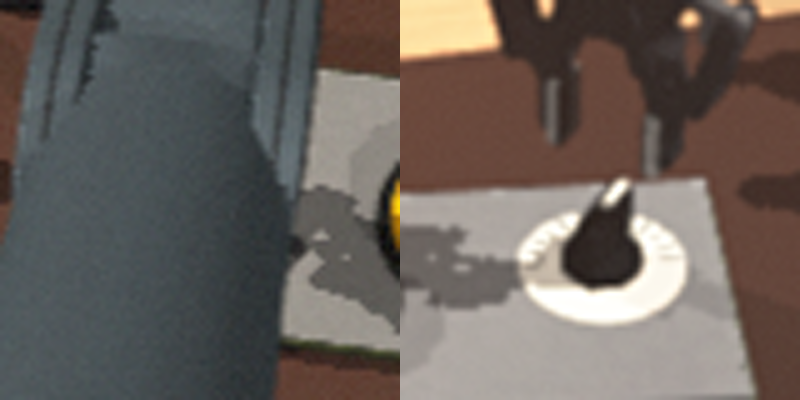

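The right-hand (scene) crop shows the open fingers straddling the knob bar around (605,190), while the arm hides the top view. I'll descend, then close.

Request:
step_arm:
  moves:
    - {"twist": [0,0,0],"translation": [-0.001,0,0.025],"gripper": 0.045}
    - {"twist": [0,0,0],"translation": [-0.001,0,0.051],"gripper": 0.045}
    - {"twist": [0,0,0],"translation": [-0.001,0,0.051],"gripper": 0.045}
    - {"twist": [0,0,0],"translation": [-0.001,0,0.051],"gripper": 0.005}
    - {"twist": [0,0,0],"translation": [-0.001,0,0.051],"gripper": 0.005}
    - {"twist": [0,0,0],"translation": [-0.001,0,0.051],"gripper": 0.005}
    - {"twist": [0,0,0],"translation": [-0.001,0,0.051],"gripper": 0.005}
    - {"twist": [0,0,0],"translation": [-0.001,0,0.051],"gripper": 0.005}

```text
t: 3.75
ee_pos: [559.5, -26.9, 112.0]
orientation: [[-0.743, 0.669, 0.002], [0.669, 0.743, 0.0], [-0.001, 0.001, -1.0]]
force: [-5.1, -3.5, 6.9]
grip_width: 0.156
```

Request:
step_arm:
  moves:
    - {"twist": [0,0,-0.12],"translation": [0,0,0],"gripper": 0.005}
    - {"twist": [0,0,-0.24],"translation": [0,0,0],"gripper": 0.005}
    - {"twist": [0,0,-0.36],"translation": [0,0,0],"gripper": 0.005}
    - {"twist": [0,0,-0.48],"translation": [0,0,0],"gripper": 0.005}
    - {"twist": [0,0,-0.6],"translation": [0,0,0],"gripper": 0.005}
    - {"twist": [0,0,-0.614],"translation": [0,0,0],"gripper": 0.005}
    - {"twist": [0,0,-0.614],"translation": [0,0,0],"gripper": 0.005}
    - {"twist": [0,0,-0.614],"translation": [0,0,0],"gripper": 0.005}
    - {"twist": [0,0,-0.614],"translation": [0,0,0],"gripper": 0.045}
    - {"twist": [0,0,-0.614],"translation": [0,0,0],"gripper": 0.045}
    - {"twist": [0,0,-0.614],"translation": [0,0,0],"gripper": 0.045}

```text
t: 4.85
ee_pos: [560.4, -26.1, 112.7]
orientation: [[-0.993, 0.119, 0.004], [0.119, 0.993, 0.001], [-0.003, 0.001, -1.0]]
force: [1.2, -0.4, 1.1]
grip_width: 0.526
```

```bash
python3 -c "
from h import *
goal([610,186,200],.9)"
```

```text
t 4.85 pos [560.4 -26.1 112.7] yaw 1.451 tr [-0.0243  0.2166 -0.0869] tw [0.0022 0.0029 0.5514] F [ 1.2 -0.4  1.1] w 0.526
```

Request:
step_arm:
  moves:
    - {"twist": [0,0,0],"translation": [0,0,-0.05],"gripper": 0.045}
    - {"twist": [0,0,0],"translation": [0,0,-0.087],"gripper": 0.065}
    - {"twist": [0,0,0],"translation": [-0.024,0.217,-0.087],"gripper": 0.065}
    - {"twist": [0,0,0],"translation": [-0.024,0.217,-0.087],"gripper": 0.065}
    - {"twist": [0,0,0],"translation": [-0.024,0.217,-0.087],"gripper": 0.065}
    - {"twist": [0,0,0],"translation": [-0.024,0.217,-0.087],"gripper": 0.065}
    - {"twist": [0,0,0],"translation": [-0.024,0.217,-0.087],"gripper": 0.065}
    - {"twist": [0,0,0],"translation": [-0.024,0.217,-0.087],"gripper": 0.065}

```text
t: 5.65
ee_pos: [609.5, 191.4, 200.0]
orientation: [[-0.994, 0.114, 0.004], [0.114, 0.994, 0.003], [-0.003, 0.004, -1.0]]
force: [-0.8, -0.3, 0.2]
grip_width: 0.759
```

```bash
python3 -c "
from h import *
goal([610.3,186.5,160],1.451)
t=get_image('top');s=get_image('scene')
a=rect(t,559,-27,110,50);v=proj(s,[610,186,130]).astype(int)
cv2.line(a,(200,200),(178,380),(0,255,0),1)
b=cv2.resize(s['color'][v[1]-40:v[1]+40,v[0]-40:v[0]+40],(400,400),interpolation=cv2.INTER_CUBIC)
save('k3',np.hstack([a,b]))"
```

```text
t 5.65 pos [609.5 191.4 200. ] yaw 1.457 tr [-0.0012 -0.0049  0.0399] tw [0.0038 0.0034 0.0059] F [-0.8 -0.3  0.2] w 0.759
```

View pics/k3.png

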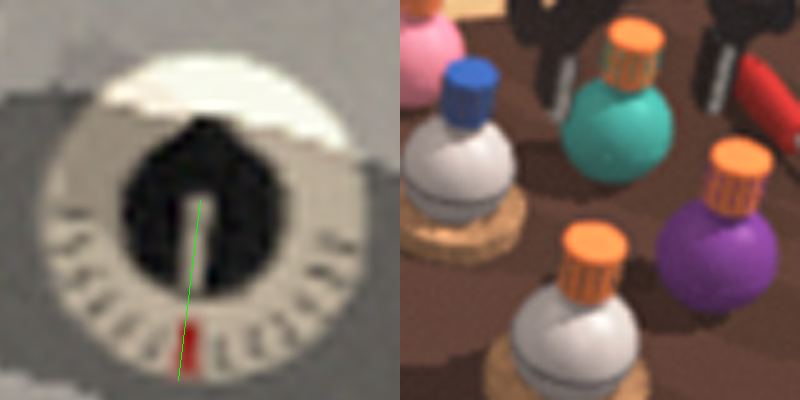

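The stripe runs from (203,205) to (195,290), pointing at the red mark (188,345) within about 0.03 rad, so the knob is on zero. The fingers hang over the orange-capped steel flask. Next I descend and grip the cap.

Request:
step_arm:
  moves:
    - {"twist": [0,0,0],"translation": [-0.001,-0.005,0.03],"gripper": 0.065}
    - {"twist": [0,0,0],"translation": [-0.001,-0.005,0.06],"gripper": 0.065}
    - {"twist": [0.003,0.003,0],"translation": [-0.001,-0.005,0.085],"gripper": 0.065}
    - {"twist": [0.003,0.003,0],"translation": [-0.001,-0.005,0.105],"gripper": 0.065}
    - {"twist": [0.003,0.003,0],"translation": [-0.001,-0.005,0.105],"gripper": 0.065}
    - {"twist": [0.003,0.003,0],"translation": [-0.001,-0.005,0.105],"gripper": 0.015}
    - {"twist": [0.003,0.003,0],"translation": [-0.001,-0.005,0.105],"gripper": 0.015}
    - {"twist": [0.003,0.003,0],"translation": [-0.001,-0.005,0.105],"gripper": 0.015}
    - {"twist": [0.003,0.003,0],"translation": [-0.001,-0.005,0.105],"gripper": 0.015}
    - {"twist": [0.003,0.003,0],"translation": [-0.001,-0.005,0.105],"gripper": 0.015}
    - {"twist": [0.003,0.003,0],"translation": [-0.001,-0.005,0.105],"gripper": 0.015}
  grip_force: 60

```text
t: 6.85
ee_pos: [611.5, 181.0, 96.8]
orientation: [[-0.993, 0.119, 0.003], [0.119, 0.993, -0.002], [-0.003, -0.001, -1.0]]
force: [-0.9, -0.4, 6.8]
grip_width: 0.332
```

Request:
step_arm:
  moves:
    - {"twist": [0,0,0],"translation": [0,0,-0.03],"gripper": 0.015}
    - {"twist": [0,0,0],"translation": [0,0,-0.06],"gripper": 0.015}
    - {"twist": [0,0,0],"translation": [0,0,-0.1],"gripper": 0.015}
    - {"twist": [0,0,0],"translation": [0,0,-0.133],"gripper": 0.015}
    - {"twist": [0,0,0],"translation": [0,0,-0.133],"gripper": 0.015}
    - {"twist": [0,0,0],"translation": [0,0,-0.133],"gripper": 0.015}
    - {"twist": [0,0,0],"translation": [0,0,-0.133],"gripper": 0.015}

```text
t: 7.55
ee_pos: [610.2, 180.9, 228.5]
orientation: [[-0.993, 0.119, 0.001], [0.119, 0.993, -0.002], [-0.001, -0.002, -1.0]]
force: [-0.3, -0.4, -1.9]
grip_width: 0.337
```

```bash
python3 -c "
from h import *
goal([555,-182.3,230],1.451)
o=observe()['ee_pos']
t=get_image('top');s=get_image('scene')
v=proj(s,[o[0],o[1],o[2]-40]).astype(int)
b=cv2.resize(s['color'][v[1]-50:v[1]+50,v[0]-50:v[0]+50],(500,500),interpolation=cv2.INTER_CUBIC)
save('k4',b)"
```

```text
t 7.55 pos [610.2 180.9 228.5] yaw 1.451 tr [ 0.0115 -0.3672 -0.0006] tw [-0.0023  0.0012  0.0004] F [-0.3 -0.4 -1.9] w 0.337
```

View pics/k4.png

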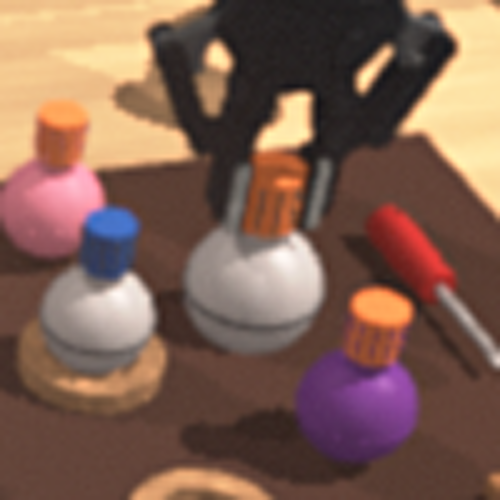

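The flask hangs upright in the jaws: cap at (275,195) and sphere at (255,285) in the crop, leaning no more than its neighbours. Next I carry it over the ring.

Request:
step_arm:
  moves:
    - {"twist": [0,0,0],"translation": [0.001,-0.03,0],"gripper": 0.015}
    - {"twist": [0,0,0],"translation": [0.002,-0.07,0],"gripper": 0.015}
    - {"twist": [0,0,0],"translation": [0.004,-0.115,0],"gripper": 0.015}
    - {"twist": [0,0,0],"translation": [0.005,-0.16,0],"gripper": 0.015}
    - {"twist": [0,0,0],"translation": [0.006,-0.205,0],"gripper": 0.015}
    - {"twist": [0,0,0],"translation": [0.008,-0.25,0],"gripper": 0.015}
    - {"twist": [0,0,0],"translation": [0.01,-0.295,0],"gripper": 0.015}
    - {"twist": [0,0,0],"translation": [0.011,-0.335,0],"gripper": 0.015}
    - {"twist": [0,0,0],"translation": [0.0115,-0.36,0.01],"gripper": 0.015}
    - {"twist": [0,0,0],"translation": [0.0115,-0.367,0.018],"gripper": 0.015}
    - {"twist": [0,0,0],"translation": [0.0115,-0.367,0.018],"gripper": 0.015}
    - {"twist": [0,0,0],"translation": [0.0115,-0.367,0.018],"gripper": 0.015}

```text
t: 8.85
ee_pos: [555.2, -180.5, 210.5]
orientation: [[-0.993, 0.118, -0.001], [0.118, 0.993, -0.001], [0.001, -0.001, -1.0]]
force: [-0.5, 1.1, -2.6]
grip_width: 0.335
```

```bash
python3 -c "
from h import *
goal([555,-182.3,181.8],1.451)
o=np.array(observe()['ee_pos'])
s=get_image('scene');t=get_image('top')
c=o+[0,0,-59.8]
print('expected sphere px',proj(s,c),'cap px',proj(s,o+[0,0,-7]))
v=proj(s,c).astype(int);x0,y0=v-45
print('crop origin',x0,y0)
for nm,X in[('seat',[555,-182.3,102])]: print(nm,proj(s,X))
b=cv2.resize(s['color'][y0:y0+90,x0:x0+90],(450,450),interpolation=cv2.INTER_CUBIC)
# expected sphere silhouette
P=np.array(s['position']);n=(c-P)/np.linalg.norm(c-P);e1=np.cross(n,[0,0,1.]);e1/=np.linalg.norm(e1);e2=np.cross(n,e1)
for a in np.linspace(0,6.28,60):
    q=(proj(s,c+32*(np.cos(a)*e1+np.sin(a)*e2))-[x0,y0]+.5)*5;cv2.circle(b,tuple(int(z) for z in q),1,(255,0,0),-1)
    q=(proj(s,np.array([555,-182.3,102])+46*np.array([np.cos(a),np.sin(a),0]))-[x0,y0]+.5)*5;cv2.circle(b,tuple(int(z) for z in q),1,(0,0,255),-1)
save('k5',b)
"
```

```text
t 8.85 pos [ 555.2 -180.5  210.5] yaw 1.453 tr [ 0.     -0.0018  0.0287] tw [-0.0013 -0.0006  0.0017] F [-0.5  1.1 -2.6] w 0.335
expected sphere px [267.95196024 196.60478025] cap px [266.06600253 178.28000686]
crop origin 222 151
seat [268.82312364 212.40071147]
```

View pics/k5.png

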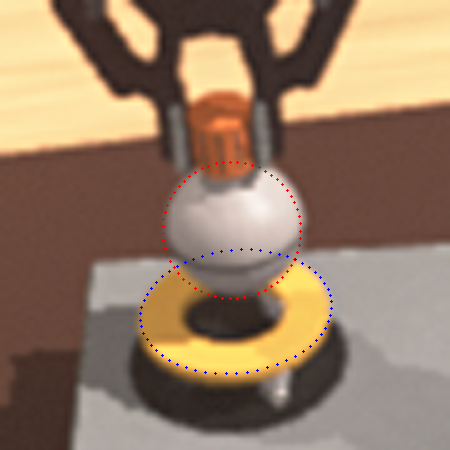

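The expected sphere outline (red) and ring outline (blue) match the picture within about 1–2 mm. I'll lower onto the ring.

Request:
step_arm:
  moves:
    - {"twist": [0,0,0],"translation": [0,-0.002,0.006],"gripper": 0.015}
    - {"twist": [0,0,0],"translation": [0,-0.002,0.012],"gripper": 0.015}
    - {"twist": [0,0,0],"translation": [0,-0.002,0.018],"gripper": 0.015}
    - {"twist": [0,0,0],"translation": [0,-0.002,0.023],"gripper": 0.015}
    - {"twist": [0,0,0],"translation": [0,-0.002,0.026],"gripper": 0.015}
    - {"twist": [0,0,0],"translation": [0,-0.002,0.029],"gripper": 0.015}
    - {"twist": [0,0,0],"translation": [0,-0.002,0.032],"gripper": 0.015}
    - {"twist": [0,0,0],"translation": [0,-0.002,0.034],"gripper": 0.015}
    - {"twist": [0,0,0],"translation": [0,-0.002,0.034],"gripper": 0.015}
    - {"twist": [0,0,0],"translation": [0,-0.002,0.034],"gripper": 0.015}
  grip_force: 80

```text
t: 9.95
ee_pos: [556.1, -183.0, 177.9]
orientation: [[-0.993, 0.117, 0.003], [0.117, 0.993, -0.003], [-0.003, -0.002, -1.0]]
force: [-0.9, -3.2, 5.4]
grip_width: 0.332
```

Request:
step_arm:
  moves:
    - {"twist": [0,0,0],"translation": [0,0.0,0.003],"gripper": 0.015}
    - {"twist": [0,0,0],"translation": [0,0,0.006],"gripper": 0.015}
    - {"twist": [0,0,0],"translation": [0,0,0.009],"gripper": 0.015}
    - {"twist": [0,0,0],"translation": [0,0,0.012],"gripper": 0.015}
    - {"twist": [0,0,0],"translation": [0,0,0.014],"gripper": 0.015}
    - {"twist": [0,0,0],"translation": [0,0,0.014],"gripper": 0.015}
    - {"twist": [0,0,0],"translation": [0,0,0.014],"gripper": 0.015}
    - {"twist": [0,0,0],"translation": [0,0,0.014],"gripper": 0.015}

```text
t: 10.75
ee_pos: [557.1, -184.8, 165.5]
orientation: [[-0.993, 0.118, 0.006], [0.118, 0.993, -0.005], [-0.006, -0.004, -1.0]]
force: [-0.8, -4.5, 12.6]
grip_width: 0.332
```

Request:
step_arm:
  moves:
    - {"twist": [0,0,0],"translation": [0,-0.0015,0.002],"gripper": 0.015}
    - {"twist": [0.003,0.005,0],"translation": [0,-0.0015,0.004],"gripper": 0.015}
    - {"twist": [0.003,0.005,0],"translation": [0,-0.0015,0.004],"gripper": 0.015}
    - {"twist": [0.003,0.005,0],"translation": [0,-0.0015,0.004],"gripper": 0.015}
    - {"twist": [0.003,0.005,0],"translation": [0,-0.0015,0.004],"gripper": 0.015}

```text
t: 11.25
ee_pos: [558.0, -185.7, 164.5]
orientation: [[-0.993, 0.118, 0.004], [0.118, 0.993, -0.007], [-0.005, -0.007, -1.0]]
force: [-6.7, 5.4, 29.8]
grip_width: 0.33
```

```bash
python3 -c "
from h import *
goal([555,-182.3,165],1.451)
o=np.array(observe()['ee_pos'])
s=get_image('scene');t=get_image('top')
goal([555,-182.3,165],1.451)
c=np.array([555,-182.3,86]);v=proj(s,c).astype(int);x0,y0=v-45
b=cv2.resize(s['color'][y0:y0+90,x0:x0+90],(450,450),interpolation=cv2.INTER_CUBIC)
c1=o+[0,0,-59.8]
P=np.array(s['position']);n=(c1-P)/np.linalg.norm(c1-P);e1=np.cross(n,[0,0,1.]);e1/=np.linalg.norm(e1);e2=np.cross(n,e1)
for a in np.linspace(0,6.28,60):
    q=(proj(s,c1+32*(np.cos(a)*e1+np.sin(a)*e2))-[x0,y0]+.5)*5;cv2.circle(b,tuple(int(z) for z in q),1,(255,0,0),-1)
    q=(proj(s,c+46*np.array([np.cos(a),np.sin(a),0]))-[x0,y0]+.5)*5;cv2.circle(b,tuple(int(z) for z in q),1,(0,0,255),-1)
k=proj(s,[559,-27,90]).astype(int)
d=cv2.resize(s['color'][k[1]-25:k[1]+25,k[0]-17:k[0]+17],(306,450),interpolation=cv2.INTER_CUBIC)
save('k6',np.hstack([b,d]))
"
```

```text
t 11.25 pos [ 558.  -185.7  164.5] yaw 1.452 tr [ 0.0034  0.003  -0.0005] tw [-0.0066  0.0051  0.0013] F [-6.7  5.4 29.8] w 0.33
t 11.35 pos [ 558.  -185.7  164.5] yaw 1.452 tr [ 0.0033  0.003  -0.0006] tw [-0.0066  0.005   0.0014] F [-6.9  3.7 30.6] w 0.326
```

View pics/k6.png

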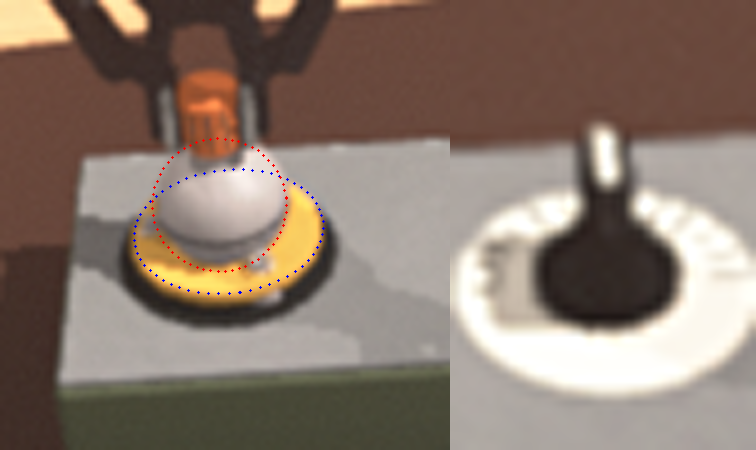

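Request:
step_arm:
  moves:
    - {"twist": [-0.004,0.004,0],"translation": [0.001,0.001,0.003],"gripper": 0.015}
    - {"twist": [-0.004,0.004,0],"translation": [0.002,0.0015,0.003],"gripper": 0.015}
    - {"twist": [-0.004,0.004,0],"translation": [0.002,0.0015,0.003],"gripper": 0.015}
    - {"twist": [-0.004,0.004,0],"translation": [0.002,0.0015,0.003],"gripper": 0.015}
    - {"twist": [-0.004,0.004,0],"translation": [0.002,0.0015,0.003],"gripper": 0.015}
    - {"twist": [-0.004,0.004,0],"translation": [0.002,0.0015,0.003],"gripper": 0.015}

```text
t: 11.95
ee_pos: [557.6, -185.4, 164.5]
orientation: [[-0.993, 0.119, 0.006], [0.119, 0.993, -0.005], [-0.006, -0.004, -1.0]]
force: [-3.8, -1.9, 26.6]
grip_width: 0.326
```

```bash
python3 -c "
from h import *
s=get_image('scene');t=get_image('top')
goal([555,-182.3,165],1.451)
def sil(c,r=32):
    P=np.array(s['position']);n=(c-P)/np.linalg.norm(c-P);e1=np.cross(n,[0,0,1.]);e1/=np.linalg.norm(e1);e2=np.cross(n,e1)
    return [proj(s,c+r*(np.cos(a)*e1+np.sin(a)*e2)) for a in np.linspace(0,6.28,90)]
def circ(c,r): return [proj(s,c+r*np.array([np.cos(a),np.sin(a),0])) for a in np.linspace(0,6.28,90)]
# both drawn as if centred in ring, fully home
c=np.array([555,-182.3,86.]);x0,y0=proj(s,c).astype(int)-[32,38]
b=cv2.resize(s['color'][y0:y0+64,x0:x0+64],(576,576),interpolation=cv2.INTER_CUBIC)
for L,col in((sil(c+[0,0,20]),(255,0,0)),(circ(c,46),(0,0,255)),(circ(c-[0,0,8],46),(0,160,255))):
    for q in L:
        q=(q-[x0,y0]+.5)*9;cv2.circle(b,tuple(int(z) for z in q),1,col,-1)
save('k7',b)
"
```

```text
t 12.05 pos [ 557.6 -185.4  164.5] yaw 1.451 tr [ 0.0029  0.0027 -0.0005] tw [-0.0042  0.0063  0.0005] F [-3.8 -2.3 26.5] w 0.328
```

View pics/k7.png

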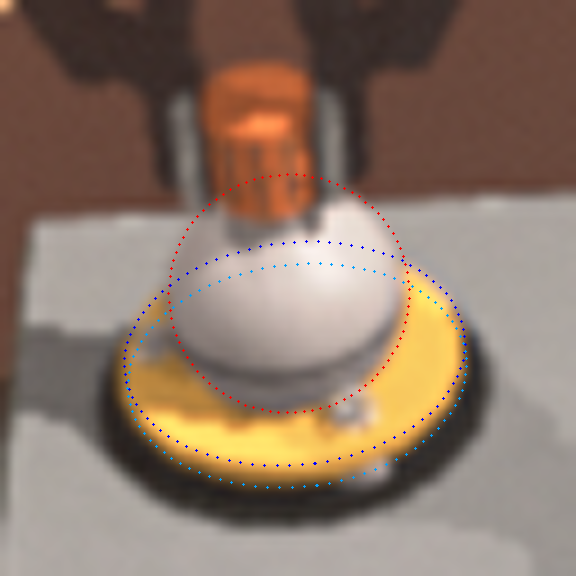

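The picture shows the ring outline matching the fully-home height. Ring and sphere are both about 5 crop pixels left of the prediction, so they're concentric. The fingers, at about (330,180), are well clear of the ring. I'm handing the job in.

```bash
python3 -c "
from h import *
sign_off();o=observe();print(o['t'],o['ee_pos'],o['force'],o['grip_width'])"
```

```text
the job is handed in; nothing more can be done
the job is handed in; nothing more can be done
```

I turned the knob to zero, lifted the orange-capped steel flask from its cork rest and set it in the yellow ring. I pressed it down and handed the job in at about 12 s, still holding it. `sign_off` gives no verdict, and it also blocked my last state reading, so these checks are from just before hand-in:

- **Knob:** the pointer stripe was within about 0.03 rad of the red mark when I measured it after turning. A later scene picture still showed it there, judged by eye.
- **Ring:** its outline matched the fully-home height. The upward force on the tool jumped from 12.6 to about 30 N over the last 1 mm, as at the hard stop. It read 26.5 N at the end.
- **Flask:** it was upright, and sideways in the picture its sphere was centred on the ring within about 1 mm. The fingers were on the cap, well clear of the ring.
- **Disagreement:** the tool ended about 4 mm from my first estimate of the ring centre (555, -182.3), with small sideways forces of about 4 N. I put this down to measuring error and a slightly off-centre grip, because the sphere centres itself in the opening. I did not measure centring along the camera's viewing direction.
- **Other things:** I moved none of them on purpose, and no picture showed one displaced. I did not measure their positions again at the end.

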